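# Weigh an iron hold-down weight on the spring balance

### The job

Weigh the unmarked square-based iron weight on the spring balance: hang it by its eye on the sprung hook, letting it down gently until the spring alone carries it, so that the hook never moves faster than about 7 cm/s (neither dropping nor springing up) nor reaches its bottom stop; let go and wait until it hangs still. Then slide the black marker on the scale strip level with the pointer to record the reading, leaving the weight hanging still and the other things on the bench where they are.

Things in the scene. Friction and masses are not known exactly. Their poses are not given: they have to be found in the camera images.
- stand: spring balance, fixed to the bench, drawn anew each time in place and yaw: brown wooden base plate 200 x 240 x 12 mm (x -55 to 145, y -65 to 175 mm), square aluminium post 30 x 30 mm at x = 115 mm, 292 mm tall, and a thin upright steel scale strip 36 mm wide, 276 mm tall, at x = 112, y = 140 mm. Origin on the bench straight below the hook's valley; z up; the hook points along its -x.
- hook (a joint): how far the sprung hook has dipped, m: 0 unloaded, positive down, bottom stop at 0.1. Spring 80 N/m (about 123 mm per kg), lightly damped; it only moves straight up and down. The weight makes it dip 18 to 74 mm.
- hook_valley (a point): the hook's seat: the top surface of the steel bar (8 mm thick) at the middle of the hook's valley, 220 mm above the bench when unloaded; it moves with the hook. Axes as the stand's. The floor of the valley is flat for 22 mm along x; toward -x the bar then rises by 16 mm to the open round tip, whose end lies 30 mm from the valley's middle; toward +x it rises 20 mm and runs to the carriage, whose face is 78 mm from the valley and which reaches 50 mm above it.
- hook_pointer (a point): tip of the thin steel pointer rod that goes sideways (+y of the stand) from the hook's carriage to the scale strip; it moves with the hook, 30 mm above the height of the valley's seat.
- marker (a joint): position of the marker slid down along the scale strip, m: 0 is level with the unloaded pointer, positive down, range -0.015 to 0.1; it moves up and down with 1.5 N of friction and stays where it is left. It is level with the pointer when it has the same value as joint hook. It starts between -0.012 and 0.002.
- marker_grip (a point): point to pinch on the marker: a black plastic tab 12 mm wide (y), 18 mm tall, sticking out 91 mm from the scale strip toward -x of the stand; the point is the middle of the tab's height and width, 17 mm from its free end and 74 mm from the strip; it can be pinched from above along y, and must be level (z) with the pointer at the end. Axes as the stand's.
- weight: the weight to hang: bare grey iron, loose, stands upright on a square base 50 x 50 x 26 mm; on it a flat upright frame 12 mm thick (x) and 52 mm wide (y) forms an eye, open through along x: opening 36 mm wide, from 26 mm above the bottom up to a roof like an upturned V whose apex is at about 71 mm (62 mm at the sides); above it a solid tab 24 mm wide (y), 12 mm thick (x) from 75 to 109 mm height. Mass hidden, 0.15 to 0.6 kg. Origin at the centre of its underside.
- weight_eye (a point): apex of the eye's roof, 71 mm above the weight's bottom, the spot that rests on the hook's valley. Axes as the weight's: x goes through the eye.
- weight_grip (a point): point to hold the weight by: centre line of its tab, 99 mm above its bottom, 10 mm below the tab's top; 24 mm wide along the weight's y, 12 mm along its x.
- round_weight: a similar bare grey weight, with the same eye and tab but a round base 62 mm across, to be left alone. Origin under its centre.
- bench_dog: orange plastic bench dog lying on the bench, 66 mm long, 18 mm tall, to be left alone.
- screwdriver: screwdriver lying on the bench, to be left alone.
- wrench: wrench lying on the bench, to be left alone.
- screw_jar: glass jar 64 mm across, 85 mm tall, to be left alone.
- offcut: wooden offcut 160 x 60 x 19 mm, to be left alone.
- tape_measure: grey tape measure 70 x 40 x 65 mm, to be left alone.
Mind the look-alikes: they are no part of the job. What is shaped like the weight but orange is not meant.

How it is judged:
On the way, in this order (a step that is already met when the one before it is completed fails the run):
1. the weight hangs by its eye in the hook's valley, let go and settled (contact force between weight and stand above 1 N and contact force between the fingers and weight below 0.1 N and distance between weight_eye and hook_valley below 0.014 m and velocity of joint hook between -0.012 and 0.012 m/s and value of joint hook above 0.012 m and linear speed of weight below 0.03 m/s), for 0.6 s.
2. the marker is slid level with the pointer (z of marker_grip in the frame of hook_pointer between -0.005 and 0.005 m), for 0.2 s.
At the end, for the whole second after the job is handed in: the square-based weight hangs by its eye in the hook's valley (apex of the eye within 14 mm of the seat), still (hook under 12 mm/s, weight under 30 mm/s), the hook dipped by its load, and the marker level with the pointer within 5 mm (all of step 2 and contact force between weight and stand above 1 N and distance between weight_eye and hook_valley below 0.014 m and value of joint hook above 0.012 m and velocity of joint hook between -0.012 and 0.012 m/s and linear speed of weight below 0.03 m/s); the robot touches nothing.
It fails at once if the hook is dropped, jerked or let spring back (faster than 0.08 m/s) (velocity of joint hook above 0.08 m/s or velocity of joint hook below -0.08 m/s).
It fails at once if the hook is pulled to its bottom stop (dip over 95 mm) (value of joint hook above 0.095 m).
It fails at once if the weight is forced against the balance with more than 15 N (contact force between weight and stand above 15 N).
It fails at once if another thing on the bench is moved by more than 20 mm (distance of any of round_weight, bench_dog, screwdriver, wrench, screw_jar, offcut, tape_measure from where it was at the start of the episode above 0.02 m).
It also fails if it takes over 64 s, if anything falls off the work surface, if the arm or the gripper's body presses on something with over 40 N, if the wrist force passes 120 N, or if a joint passes its speed limit or range.

### The arm

A 7-joint arm with a two-finger parallel gripper is mounted at the origin on the work surface. World frame = base frame: x ahead of the robot, y to its left, z up, the work surface at z = 0. Lengths are in m, angles in rad, forces in N, time in s.
With the tool pointing down it reaches from about 0.4 to 0.875 m from the base axis. Payload 19.3 kg.
Tool frame: the origin (TCP) lies at the very end of the fingers, on their centre line; the grasp point (between the pads) lies 19 mm behind it; z points along the fingers, y is the line along which they close (so a half turn about z gives the same grasp; the last joint's range is limited). The gripper opens to 85 mm and grips with 20 to 120 N. Pads are 22 mm wide; open, the fingers measure 114 mm over their backs; the gripper's body (76 mm by 85 mm) begins 54 mm behind the grasp point. The pads swing forward as they close: fully open they stand 13 mm farther back than shut.
Start: joints at [-1.308, 0.521, -0.036, 1.599, 0.021, 1.021, -0.113], TCP at [0.204, 0.591, 0.231] pointing down, gripper open.
Joint ranges: [-2.91, 2.91], [-0.3, 2.13], [-1.5, 1.42], [0.17, 2.43], [-1.26, 4.41], [0.16, 1.93], [-2.52, 2.52]. Speed limits (rad/s): [1.89, 1.89, 2.39, 2.39, 3.01, 3.01, 3.01].

### API

Orientations are given as [roll, pitch, yaw] about the fixed x, y, z axes, in that order (R = Rz(yaw) Ry(pitch) Rx(roll)).
In Python, from workcell import bot gives the robot as it stands.
- The arm moves only by the tool jog_arm, never from a script. Its argument "motion" is a list of rows, each a list of 5 numbers: the shift along the tool's x, y, z scaled (see below), then the turn about the tool's z scaled (see below), then the opening, from 0 (shut) to 1 (fully open). A call has 1 to 12 rows; each row shifts and turns the commanded pose from where the row before left it, along the tool's axes as they then stand; what a row does not reach is not made up. The controller multiplies each number of a shift by 30 mm and each number of a turn by 0.08 rad. A row lasts 1/10 s, in which the tool goes at most 50 mm and 8.59 degrees, less where a joint would pass 70% of its speed; a pose out of reach is approached as far as the arm can. A call with a number of a shift or a turn outside -1 to 1 is refused whole. A call with a gripper value outside its range is refused whole. The fingers move at their own pace and stop on an object; "newtons" is the grip in N (left out, the last holds). Time passes only in rows, so rows that do not move let the fingers close. It gives the time, the measured TCP pose, the force, the opening and the grip force at its end, in the units of the state.
- bot.observe(): the state, without advancing time (a new reading comes with each control period).
- bot.grab_frame(name): name is "scene" or "top" or "wrist"; returns a dict with "pixels" (400x640x3 uint8, red, green, blue), "fovy" (degrees; the focal length in pixels is half the picture's height over the tangent of half this angle, whatever the lens; pixels are square), "cx", "cy" (the principal point, pixels), "rvec" (rotation vector, rad) and "tvec" (3), from world to camera coordinates, as OpenCV has them; the wrist camera has in their place "mount" (4x4, takes a point from camera to tool coordinates, whose origin is the TCP and whose axes are the flange's). Camera axes: x right, y down, z forward; pixel columns grow to the right and rows downward; lengths in m; the calibration is good to about 2 mm. A picture is of the moment at which its call begins: read the wrist's pose just before it. There is no depth.
- bot.job_done(): hands the job in; it is judged then, once.
The state is a dict: "clock": time; "qpos": joint angles; "qd": joint speeds; "joint_efforts": joint torques, N m; "position": TCP position; "tool_rot": TCP orientation; "force": force on the tool from outside, world axes, zero at the start; "moment": the same for the moment, N m; "grip_width": finger opening in m; "finger_force": force on a finger pad.
Only numpy, scipy, OpenCV 4.12 (cv2) and the standard library are available. Lean on these libraries where they do the work, as an engineer would, in place of code of your own. Each camera call takes 0.05 s, during which the arm holds its last target. There are 200 camera calls.

## Working session

There is one attempt and no reset: what is moved stays moved. The work goes in short steps, Python scripts to look and compute and a tool call to move; the robot and the scene stay as the last step left them, time stands still between calls to the robot, and variables do not carry over. Pictures are saved under pics/ and viewed, at most 10 in all, crops included, and the job is handed in when it is done.

Besides the shell and the picture viewer there is one more tool, called by a JSON object that holds its "api" and its "payload", one argument or row to a line. jog_arm: Moves the arm, as the interface text tells. Shifts and turns lie within -1 to 1; 1 stands for 30 mm of shift or 0.08 rad of turn. Its arguments: {"type":"object","properties":{"motion":{"type":"array","items":{"type":"array","items":{"type":"number"}}},"newtons":{"type":"number"}},"required":["motion"]}

```bash
mkdir -p pics
cat > h.py <<'E'
import numpy as np,cv2
from workcell import bot
def grab(n,f):
    s=bot.observe(); d=bot.grab_frame(n)
    cv2.imwrite('pics/'+f+'.png',d['pixels'][:,:,::-1])
    d['s']=s; np.save('pics/'+f+'.npy',d,allow_pickle=True); return d
def load(f): return np.load('pics/'+f+'.npy',allow_pickle=True).item()
def Rt(d):
    "camera->world R, origin"
    if 'rvec' in d and d['rvec'] is not None:
        R=cv2.Rodrigues(np.array(d['rvec'],float))[0]; t=np.array(d['tvec'],float).ravel(); return R.T,-R.T@t
    from scipy.spatial.transform import Rotation as Ro
    T=np.eye(4);T[:3,:3]=Ro.from_euler('xyz',d['s']['tool_rot']).as_matrix();T[:3,3]=d['s']['position']
    M=T@np.array(d['mount']); return M[:3,:3],M[:3,3]
def ray(d,u,v):
    R,o=Rt(d); f=200/np.tan(np.radians(d['fovy'])/2)
    r=R@np.array([(u-d['cx'])/f,(v-d['cy'])/f,1]); return o,r
def atz(d,u,v,z):
    o,r=ray(d,u,v); return o+r*(z-o[2])/r[2]
def proj(d,p):
    R,o=Rt(d); f=200/np.tan(np.radians(d['fovy'])/2)
    c=R.T@(np.array(p,float)-o); return np.array([d['cx']+f*c[0]/c[2],d['cy']+f*c[1]/c[2]])
def tri(*a):
    A=np.zeros((3,3));b=np.zeros(3)
    for d,u,v in a:
        o,r=ray(d,u,v); r/=np.linalg.norm(r); P=np.eye(3)-np.outer(r,r); A+=P;b+=P@o
    return np.linalg.solve(A,b)
E
python3 - <<'E'
from h import *
a=grab('scene','s0');b=grab('top','t0')
for d in(a,b): print(d['fovy'],Rt(d)[1],Rt(d)[0][:,2])
print(bot.observe())
E
```

```text
49.58484816880018 [ 1.18660545 -0.20528811  1.17760973] [-0.49769044  0.19246778 -0.84573068]
55.51811919228826 [0.51751146 0.01828152 1.20660716] [ 0.05386587  0.00597935 -0.99853028]
{'clock': 0.1, 'qpos': array([-1.30823815,  0.52195571, -0.0363488 ,  1.59993939,  0.02116933,
        1.02109174, -0.11283053]), 'qd': array([ 3.20603066e-04, -1.21046561e-03,  1.08504683e-05, -2.11947931e-03,
        1.87493781e-03,  1.28517499e-03,  3.78569032e-04]), 'joint_efforts': array([ 4.24837592e-03, -9.28484774e+01,  1.98420413e+00, -3.70535338e+01,
        1.81205606e-02,  5.41875503e-03,  9.37291043e-05]), 'position': array([0.20407161, 0.59043103, 0.23078639]), 'tool_rot': array([-3.14058216e+00,  3.34413542e-05,  2.80879527e+00]), 'force': array([-0.40051001,  0.25285657, -0.48448012]), 'moment': array([-0.04131781,  0.01722047, -0.04404733]), 'finger_force': 0.0, 'grip_width': 0.08525555805604552}
```

View pics/s0.png

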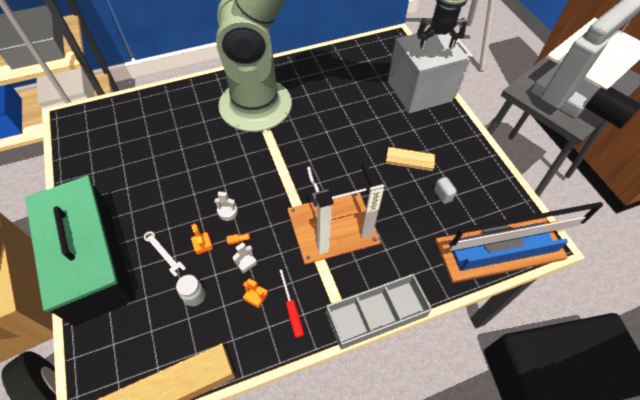

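View pics/t0.png

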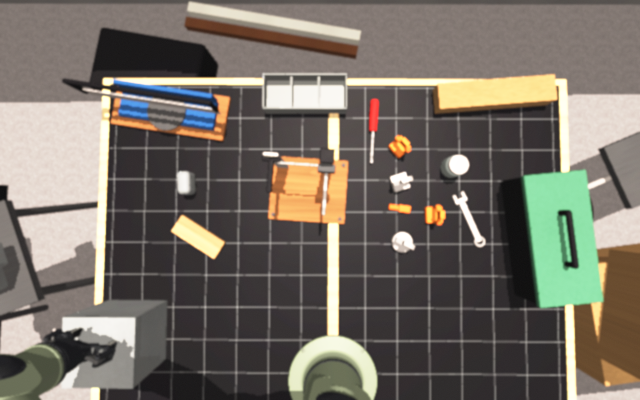

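The top view (up is +x, left is +y) shows the stand at about (310,190). The grey eye-weights are at (400,181) and (403,242), and the orange look-alikes are at (400,146) and (435,214). I'll enlarge both views to tell the bases apart.

Run:
```python
from h import *
a=cv2.imread('pics/s0.png');b=cv2.imread('pics/t0.png')
A=cv2.resize(a[160:290,180:400],None,fx=3.6,fy=3.6,interpolation=cv2.INTER_CUBIC)[:,:792]
A=cv2.resize(a[160:280,190:390],(500,300),interpolation=cv2.INTER_CUBIC)
B=cv2.resize(b[140:260,260:420],(800,600),interpolation=cv2.INTER_CUBIC)
A=cv2.resize(a[160:280,190:390],None,fx=4,fy=4,interpolation=cv2.INTER_CUBIC)
cv2.imwrite('pics/cA.png',A);cv2.imwrite('pics/cB.png',B)
```

```text
(no output)
```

View pics/cA.png

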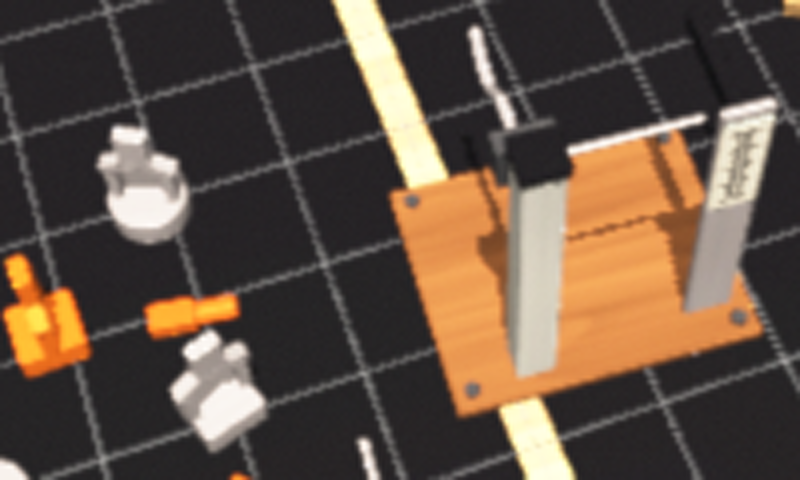

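View pics/cB.png

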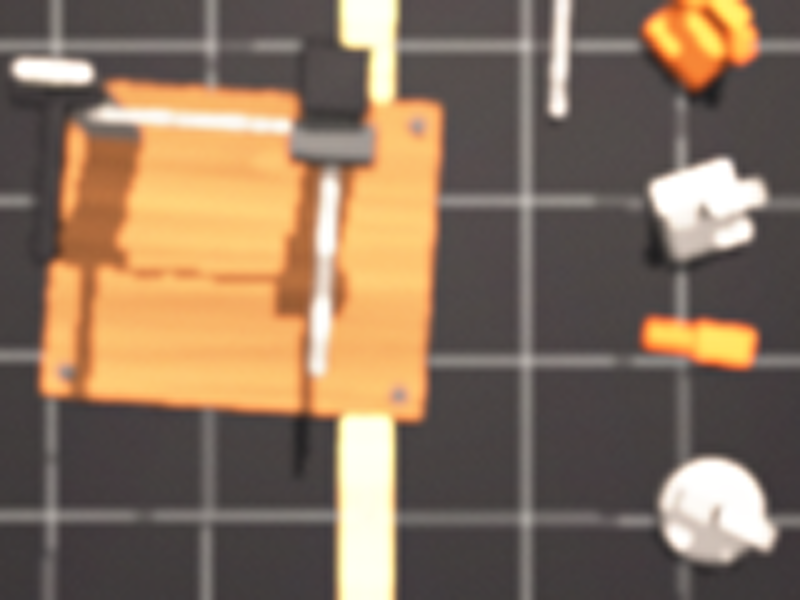

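The square-based weight is the one at scene (244,257) and top (401,182). The other grey one, at top (403,242), clearly has a round base. The hook points toward the robot. Next I'll estimate the poses.

Run:
```python
from h import *
from scipy.optimize import least_squares
a=load('s0');b=load('t0')
P=lambda u,v:(260+u/5,140+v/5)
S=lambda u,v:(190+u/4,160+v/4)
# corners
obs=[(b,P(440,100),(.145,-.065,.012)),(b,P(425,421),(-.055,-.065,.012)),(b,P(40,397),(-.055,.175,.012)),
(a,S(460,416),(.145,-.065,.006)),(a,S(392,190),(-.055,-.065,.012)),(a,S(765,332),(.145,.175,.006)),
(b,P(318,374),(-.030,0,.232)),(a,S(475,30),(-.03,0,.232)),(b,P(52,66),(.112,.14,.276)),(a,S(705,118),(.1,.14,.25))]
def W(q,p):
    c,s=np.cos(q[2]),np.sin(q[2]); return np.array([q[0]+c*p[0]-s*p[1],q[1]+s*p[0]+c*p[1],p[2]])
f=lambda q:np.concatenate([proj(d,W(q,p))-np.array(uv) for d,uv,p in obs])
r=least_squares(f,[.55,.05,0],loss='soft_l1')
print(r.x,f(r.x).reshape(-1,2).round(1))
print('grip',W(r.x,(.112-.074,.14,.25)))
print('w',atz(b,*P(690,215),.02),atz(a,*S(218,410),.02))
print(bot.observe()['position'],load('t0')['fovy']); 
from scipy.spatial.transform import Rotation as Ro
print(Ro.from_euler('xyz',bot.observe()['tool_rot']).as_matrix().round(2)); d=grab('wrist','w0');print(np.array(d['mount']).round(3),d['fovy'])
```

```text
[ 0.54065428  0.02683842 -0.0601767 ] [[ 0.2 -0.2]
 [-0.7 -1.1]
 [-0.  -1.2]
 [-0.6 -0.1]
 [-1.3 -0.1]
 [-0.8 -0.3]
 [-0.2 -0.5]
 [-0.8 -0.9]
 [-0.1  0. ]
 [ 7.6 -1.2]]
grip [0.58700515 0.16429967 0.25      ]
w [ 0.6080373  -0.20204568  0.02      ] [ 0.62288832 -0.21038729  0.02      ]
[0.20407161 0.59043103 0.23078639] 55.51811919228826
[[-0.95  0.33 -0.  ]
 [ 0.33  0.95 -0.  ]
 [-0.   -0.   -1.  ]]
[[-0.    -0.956 -0.293  0.073]
 [ 1.     0.    -0.     0.001]
 [ 0.    -0.293  0.956 -0.142]
 [ 0.     0.     0.     1.   ]] 60.19517382751467
```

{"api": "jog_arm", "payload": {
  "motion": [
    [0, 0, -1, 0, 1],
    [0, 0, -1, 0, 1],
    [0, 0, -1, 0, 1],
    [-0.5, -0.5, -1, 0, 1],
    [-1, -0.95, 0, 0, 1],
    [-1, -0.95, 0, 0, 1],
    [-1, -0.95, 0, 0, 1],
    [-1, -0.95, 0, 0, 1],
    [-1, -0.95, 0, 0, 1],
    [-1, -0.95, 0, 0, 1],
    [-1, -0.95, 0, 0, 1],
    [-1, -0.95, 0, 0, 1]
  ]
}}

```text
clock: 1.35
position: [0.3662, 0.276, 0.3513]
tool_rot: [3.142, -0.0, 2.809]
force: [0.9, 0.5, 0.3]
grip_width: 0.0853
finger_force: 0.0
```

{"api": "jog_arm", "payload": {
  "motion": [
    [-1, -0.95, 0, 0, 1],
    [-1, -0.95, 0, 0, 1],
    [-1, -0.95, 0, 0, 1],
    [-1, -0.95, 0, 0, 1],
    [-1, -0.95, 0, 0, 1],
    [-1, -0.95, 0, 0, 1],
    [-1, -0.95, 0, 0, 1],
    [-1, -0.95, 0, 0, 1],
    [-1, -0.95, 0, 0, 1],
    [-1, -0.95, 0, 0, 1],
    [-1, -0.95, 0, 0, 1],
    [-0.5, -0.5, 0, 0, 1]
  ]
}}

```text
clock: 2.55
position: [0.585, -0.1487, 0.3508]
tool_rot: [-3.14, -0.0, 2.806]
force: [-0.0, 0.8, -0.6]
grip_width: 0.0856
finger_force: 0.0
```

{"api": "jog_arm", "payload": {
  "motion": [
    [-0.7, -0.7, 0, 0, 1],
    [-0.7, -0.7, 0, 0, 1],
    [0, 0, 0, 0, 1],
    [0, 0, 0, 0, 1]
  ]
}}

```text
clock: 2.95
position: [0.6103, -0.1992, 0.3507]
tool_rot: [-3.141, -0.001, 2.808]
force: [0.7, 0.2, -0.0]
grip_width: 0.0852
finger_force: 0.0
```

Run:
```python
from h import *
d=grab('wrist','w1');print(d['s']['position'],d['s']['tool_rot'],d['s']['qpos'].round(2))
print(proj(d,[.612,-.205,.02]))
im=cv2.resize(d['pixels'][:,:,::-1],(800,500),interpolation=cv2.INTER_CUBIC)
cv2.imwrite('pics/w1b.png',im)
```

```text
[ 0.61034375 -0.19924334  0.35072921] [-3.14136148e+00 -9.22317347e-04  2.80783706e+00] [-0.06  0.49  0.44  1.41 -0.21  1.29  1.64]
[312.71913181 154.24652938]
```

View pics/w1b.png

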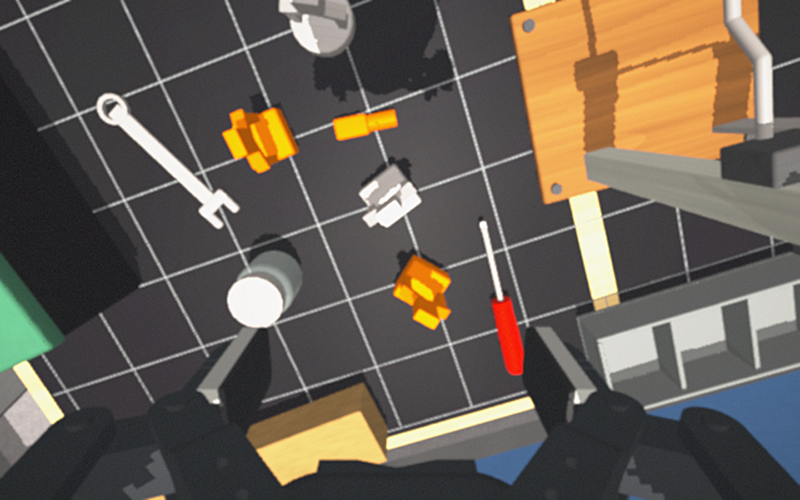

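The weight is at (390,195) here, which is (312,156) in raw pixels and matches the estimate. I need its yaw, so I'll zoom in.

Run:
```python
from h import *
i=cv2.imread('pics/w1.png')[125:189,272:352]
cv2.imwrite('pics/w1c.png',cv2.resize(i,(800,640)[:2],interpolation=cv2.INTER_CUBIC)[:600])
```

```text
(no output)
```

View pics/w1c.png

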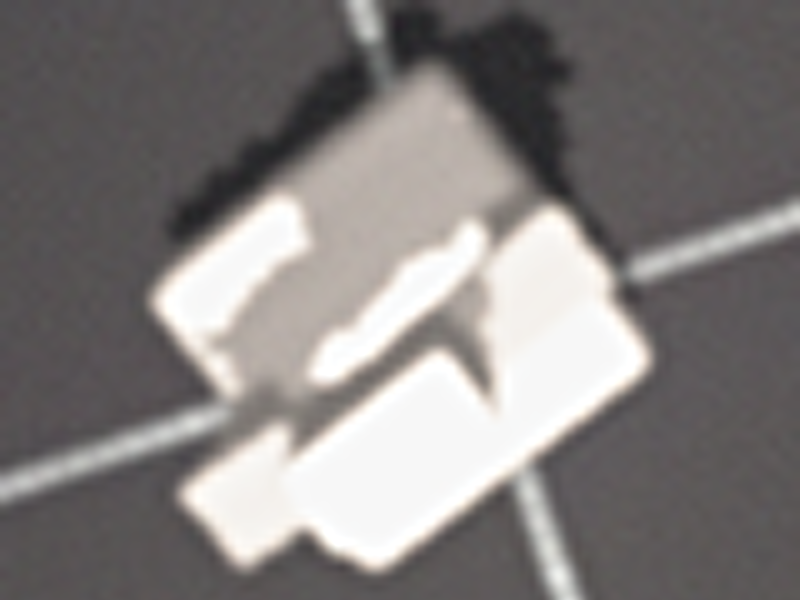

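Run:
```python
from h import *
from scipy.optimize import least_squares
d=load('w1');C=lambda u,v:np.array((272+u/10,125+v/10))-.45*0
# which axis points image-up-left (weight x) 
obs=[(C(435,65),(.025,-.025,.026)),(C(150,300),(.025,.025,.026)),(C(287,475),(.006,.012,.109)),(C(440,355),(.006,-.012,.109)),(C(375,572),(-.006,.012,.109))]
def W(q,p):
    c,s=np.cos(q[2]),np.sin(q[2]); return np.array([q[0]+c*p[0]-s*p[1],q[1]+s*p[0]+c*p[1],p[2]])
f=lambda q:np.concatenate([proj(d,W(q,p))-uv for uv,p in obs])
for y0 in(-2.5,-1,.5,2):
    r=least_squares(f,[.61,-.205,y0]);print(r.x,r.cost,f(r.x).reshape(-1,2).round(1).tolist())
```

```text
[ 0.61617345 -0.20561792 -2.7749309 ] 3.5494246459432044 [[-0.1, 0.3], [0.4, 0.8], [0.3, 0.8], [1.1, -0.7], [-1.7, -1.0]]
[ 0.61617345 -0.20561792 -2.77493091] 3.5494246459434624 [[-0.1, 0.3], [0.4, 0.8], [0.3, 0.8], [1.1, -0.7], [-1.7, -1.0]]
[ 0.61617345 -0.20561792  3.50825441] 3.5494246459431684 [[-0.1, 0.3], [0.4, 0.8], [0.3, 0.8], [1.1, -0.7], [-1.7, -1.0]]
[ 0.61617345 -0.20561792  3.50825441] 3.5494246459433088 [[-0.1, 0.3], [0.4, 0.8], [0.3, 0.8], [1.1, -0.7], [-1.7, -1.0]]
```

{"api": "jog_arm", "payload": {
  "motion": [
    [0, 0, 0.5, -0.97, 1],
    [0, 0, 0.5, -0.97, 1],
    [0, 0, 0.5, -0.97, 1],
    [0, 0, 0.5, -0.97, 1],
    [0, 0, 0.5, -0.97, 1],
    [0, 0, 0.5, -0.97, 1],
    [0, 0, 0.5, -0.97, 1],
    [0, 0, 0.5, -0.97, 1],
    [0, 0, 0.5, -0.99, 1],
    [-0.1, -0.27, 0.5, 0, 1],
    [0, 0, 0, 0, 1],
    [0, 0, 0, 0, 1]
  ],
  "newtons": 40
}}

```text
clock: 4.2
position: [0.6164, -0.2053, 0.2015]
tool_rot: [-3.142, -0.0, -2.776]
force: [-0.0, 0.7, 1.5]
grip_width: 0.0855
finger_force: 0.0
```

Run:
```python
from h import *
d=grab('wrist','w2');s=d['s'];print(s['position'],s['tool_rot'],s['qpos'].round(2))
F=[]
for i in range(12): bot.grab_frame('wrist');F.append(bot.observe()['force'])
print(np.mean(F,0),np.std(F,0))
print(proj(d,[.6162,-.2056,.109]))
cv2.imwrite('pics/w2b.png',d['pixels'][100:400,120:520,::-1].repeat(2,0).repeat(2,1))
```

```text
[ 0.61637644 -0.2053329   0.20146685] [-3.14150846e+00 -1.81923882e-04 -2.77627111e+00] [ 0.08  0.6   0.24  1.57 -0.16  0.99  2.3 ]
[-0.24417769  0.06268575 -0.07983504] [0.55774625 0.60077327 0.53022376]
[316.57228615 202.42666957]
```

View pics/w2b.png

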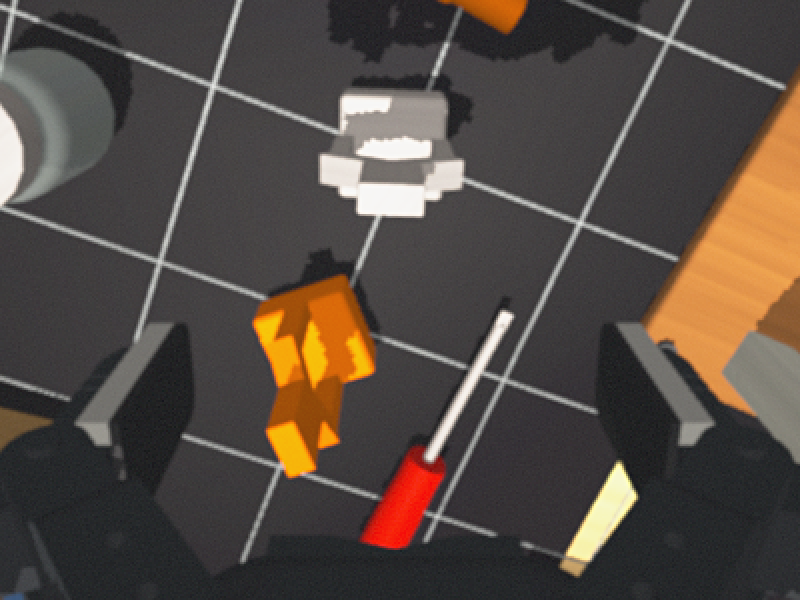

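The weight is square to the gripper and its tab top is at raw (315.5,200), within 2 mm of the prediction. I'll descend and grip.

{"api": "jog_arm", "payload": {
  "motion": [
    [0, 0, 0.8, 0, 1],
    [0, 0, 0.8, 0, 1],
    [0, 0, 0.8, 0, 1],
    [0, 0, 0.8, 0, 1],
    [0, 0, 0.5, 0, 0.7],
    [0, 0, 0.35, 0, 0.5],
    [0, 0, 0, 0, 0],
    [0, 0, 0, 0, 0],
    [0, 0, 0, 0, 0],
    [0, 0, 0, 0, 0],
    [0, 0, 0, 0, 0],
    [0, 0, 0, 0, 0]
  ],
  "newtons": 40
}}

```text
clock: 6.05
position: [0.6168, -0.2058, 0.0807]
tool_rot: [-3.14, 0.001, -2.775]
force: [0.6, -1.7, 6.2]
grip_width: 0.0229
finger_force: 40.7
```

{"api": "jog_arm", "payload": {
  "motion": [
    [0, 0, -0.3, 0, 0],
    [0, 0, -0.6, 0, 0],
    [0, 0, -0.8, 0.89, 0],
    [0, 0, -0.8, 0.89, 0],
    [0, 0, -0.8, 0.89, 0],
    [0, 0, -0.8, 0.89, 0],
    [0, 0, -0.8, 0.89, 0],
    [0, 0, -0.7, 0.89, 0],
    [0, 0, -0.27, 0, 0],
    [0, 0, 0, 0, 0],
    [0, 0, 0, 0, 0]
  ]
}}

```text
clock: 7.15
position: [0.6158, -0.205, 0.2549]
tool_rot: [3.141, -0.001, 3.083]
force: [-0.4, -0.8, -5.1]
grip_width: 0.0235
finger_force: 40.0
```

{"api": "jog_arm", "payload": {
  "motion": [
    [0.4, 0, 0, 0, 0],
    [0.7, 0, 0, 0, 0],
    [0.8, 0, 0, 0, 0],
    [0.8, 0, 0, 0, 0],
    [0.8, 0, 0, 0, 0],
    [0.8, 0, 0, 0, 0],
    [0.8, 0, 0, 0, 0],
    [0.5, 0.3, 0, 0, 0],
    [0.23, 0.6, 0, 0, 0],
    [0, 0.7, 0, 0, 0],
    [0, 0.7, 0, 0, 0],
    [0, 0.7, 0, 0, 0]
  ]
}}

```text
clock: 8.35
position: [0.4464, -0.1042, 0.2551]
tool_rot: [-3.141, -0.001, 3.083]
force: [1.3, 1.2, -5.5]
grip_width: 0.0231
finger_force: 39.9
```

{"api": "jog_arm", "payload": {
  "motion": [
    [0, 0.7, 0, 0, 0],
    [0, 0.7, 0, 0, 0],
    [0, 0.7, 0, 0, 0],
    [0, 0.7, 0, 0, 0],
    [0, 0.7, 0, 0, 0],
    [0, 0.6, 0, 0, 0],
    [0, 0.4, 0, 0, 0],
    [0, 0.1, 0, 0, 0],
    [0, 0, 0, 0, 0],
    [0, 0, 0, 0, 0]
  ]
}}

```text
clock: 9.35
position: [0.4552, 0.0318, 0.2557]
tool_rot: [-3.141, -0.0, 3.081]
force: [-0.4, 0.7, -4.4]
grip_width: 0.0236
finger_force: 40.0
```

Run:
```python
from h import *
F=[]
d=grab('wrist','w3')
for i in range(16): bot.grab_frame('wrist');F.append(bot.observe()['force'])
s=bot.observe();print(s['position'],s['tool_rot'],s['qpos'].round(2),s['grip_width'],s['clock'])
F=np.array(F);print(F.mean(0),F.std(0))
a=grab('scene','s3')
p=s['position']
# predicted vs seen
for q in([p[0],p[1],p[2]-.0097+.038],[p[0],p[1],p[2]-.0807]): print(proj(a,q))
print('hook tip',proj(a,[.5108,.0286,.232]),proj(d,[.5108,.0286,.232]))
X=cv2.resize(a['pixels'][120:240,250:400,::-1],None,fx=4,fy=4,interpolation=cv2.INTER_CUBIC)[:, :600]
b=grab('top','t3')
cv2.imwrite('pics/s3c.png',X)
```

```text
[0.455338   0.03273287 0.25591887] [-3.14158468e+00  3.67974694e-05  3.08162106e+00] [-0.45  0.23  0.29  2.01 -0.08  0.92  1.4 ] 0.023010276515556635 10.2
[ 0.08464543 -0.0159335  -4.89993958] [0.52126315 0.29219118 0.60382284]
[302.12965255 138.97493504]
[302.95544595 163.71867106]
hook tip [307.9094445  166.62218539] [315.87193714 332.34190577]
```

View pics/w3.png

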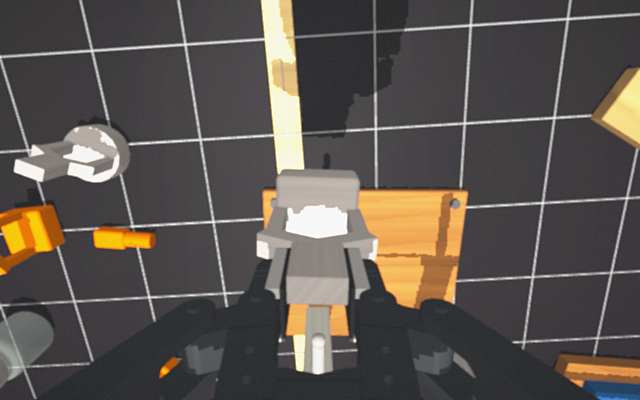

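The wrist view shows the hook bar end at (319,340), in line with the weight's eye (tab centre column ~319). The load is about 4.8 N, so I expect a dip of about 60 mm. Next I'll thread the eye over the hook.

{"api": "jog_arm", "payload": {
  "motion": [
    [-0.2, 0, 0, 0, 0],
    [-0.3, 0, 0, 0, 0],
    [-0.3, 0, 0, 0, 0],
    [-0.3, 0, 0, 0, 0],
    [-0.3, 0, 0, 0, 0],
    [-0.3, 0, 0, 0, 0],
    [0, 0, 0, 0, 0],
    [0, 0, 0, 0, 0]
  ]
}}

```text
clock: 11.1
position: [0.5061, 0.0295, 0.2557]
tool_rot: [-3.141, -0.001, 3.081]
force: [-0.7, -0.4, -5.2]
grip_width: 0.0236
finger_force: 40.0
```

{"api": "jog_arm", "payload": {
  "motion": [
    [-0.3, 0, 0, 0, 0],
    [-0.3, 0, 0, 0, 0],
    [-0.3, 0, 0, 0, 0],
    [-0.25, 0, 0, 0, 0],
    [0, 0, 0, 0, 0],
    [0, 0, 0, 0, 0],
    [0, 0, 0, 0, 0]
  ]
}}

```text
clock: 11.8
position: [0.5404, 0.0276, 0.2558]
tool_rot: [-3.142, -0.0, 3.082]
force: [-0.4, 0.2, -5.0]
grip_width: 0.0233
finger_force: 40.0
```

Run:
```python
from h import *
F=[]
d=grab('wrist','w4')
for i in range(10): bot.grab_frame('wrist');F.append(bot.observe()['force'])
s=bot.observe();print(s['position'],s['tool_rot'],s['clock'])
F=np.array(F);print(F.mean(0),F.std(0))
a=grab('scene','s4')
cv2.imwrite('pics/s4c.png',cv2.resize(a['pixels'][130:280,270:400,::-1],None,fx=4,fy=4,interpolation=cv2.INTER_CUBIC))
```

```text
[0.54066687 0.02757661 0.2559311 ] [-3.14157022e+00  1.07935081e-05  3.08154752e+00] 12.35
[ 0.25989391  0.2932585  -5.0436834 ] [0.32510014 0.39705178 0.49703367]
```

View pics/s4c.png

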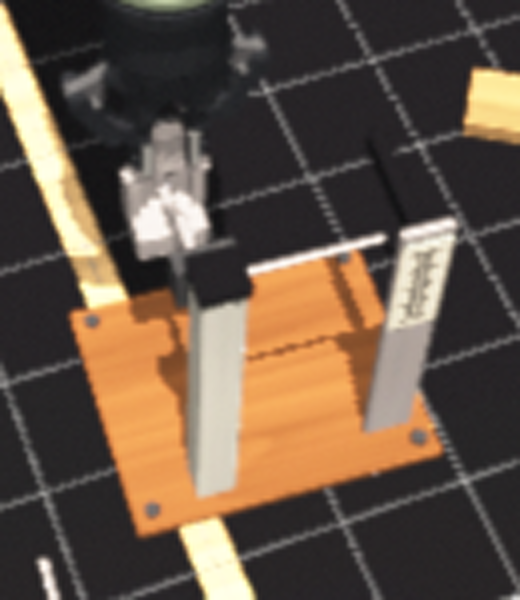

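The eye is threaded over the hook bar, nothing is touching, and the pointer is undisturbed. I'll lower slowly.

{"api": "jog_arm", "payload": {
  "motion": [
    [0, 0, 0.15, 0, 0],
    [0, 0, 0.15, 0, 0],
    [0, 0, 0.15, 0, 0],
    [0, 0, 0.15, 0, 0],
    [0, 0, 0.07, 0, 0],
    [0, 0, 0.07, 0, 0],
    [0, 0, 0.07, 0, 0],
    [0, 0, 0.07, 0, 0],
    [0, 0, 0.07, 0, 0],
    [0, 0, 0.07, 0, 0],
    [0, 0, 0.07, 0, 0],
    [0, 0, 0.07, 0, 0]
  ]
}}

```text
clock: 13.6
position: [0.5407, 0.0276, 0.221]
tool_rot: [3.142, 0.0, 3.082]
force: [0.7, -0.4, -3.8]
grip_width: 0.0232
finger_force: 40.0
```

{"api": "jog_arm", "payload": {
  "motion": [
    [0, 0, 0.07, 0, 0],
    [0, 0, 0.07, 0, 0],
    [0, 0, 0.07, 0, 0],
    [0, 0, 0.07, 0, 0],
    [0, 0, 0.07, 0, 0],
    [0, 0, 0.07, 0, 0],
    [0, 0, 0.07, 0, 0],
    [0, 0, 0.07, 0, 0],
    [0, 0, 0.07, 0, 0],
    [0, 0, 0.07, 0, 0],
    [0, 0, 0, 0, 0],
    [0, 0, 0, 0, 0]
  ]
}}

```text
clock: 14.8
position: [0.5407, 0.0275, 0.2001]
tool_rot: [-3.142, -0.0, 3.081]
force: [0.1, -0.8, -2.6]
grip_width: 0.0233
finger_force: 40.2
```

Run:
```python
from h import *
F=[]
for i in range(16): bot.grab_frame('wrist');F.append(bot.observe()['force'])
s=bot.observe();print(s['position'],s['clock'])
F=np.array(F);print(F.mean(0),F.std(0)/4)
```

```text
[0.54067338 0.02754027 0.20010903] 15.6
[ 0.5753089  -0.37493313 -2.49179977] [0.12887164 0.09600097 0.13242279]
```

{"api": "jog_arm", "payload": {
  "motion": [
    [0, 0, 0.07, 0, 0],
    [0, 0, 0.07, 0, 0],
    [0, 0, 0.07, 0, 0],
    [0, 0, 0.07, 0, 0],
    [0, 0, 0.07, 0, 0],
    [0, 0, 0.07, 0, 0],
    [0, 0, 0.07, 0, 0],
    [0, 0, 0.07, 0, 0],
    [0, 0, 0.07, 0, 0],
    [0, 0, 0.07, 0, 0],
    [0, 0, 0.07, 0, 0],
    [0, 0, 0.06, 0, 0]
  ]
}}

```text
clock: 16.8
position: [0.5407, 0.0276, 0.175]
tool_rot: [-3.142, 0.0, 3.082]
force: [-0.2, 0.5, -0.6]
grip_width: 0.023
finger_force: 40.4
```

{"api": "jog_arm", "payload": {
  "motion": [
    [0, 0, 0.06, 0, 0],
    [0, 0, 0.06, 0, 0],
    [0, 0, 0, 0, 0],
    [0, 0, 0, 0, 0]
  ]
}}

```text
clock: 17.2
position: [0.5407, 0.0276, 0.1716]
tool_rot: [-3.142, 0.0, 3.082]
force: [0.1, -0.9, -0.2]
grip_width: 0.0233
finger_force: 40.5
```

Run:
```python
from h import *
F=[]
for i in range(30): bot.grab_frame('wrist');F.append(bot.observe()['force'])
s=bot.observe();print(s['position'],s['clock'])
F=np.array(F);print(F.mean(0),F.std(0)/5.5)
```

```text
[0.54067168 0.02754564 0.17159038] 18.7
[ 0.48444534 -0.66909269 -0.5932131 ] [0.0903122  0.09909691 0.07325022]
```

{"api": "jog_arm", "payload": {
  "motion": [
    [0, 0, 0.07, 0, 0],
    [0, 0, 0.06, 0, 0],
    [0, 0, 0, 0, 0],
    [0, 0, 0, 0, 0],
    [0, 0, 0, 0, 0]
  ],
  "newtons": 20
}}

```text
clock: 19.2
position: [0.5407, 0.0276, 0.1677]
tool_rot: [-3.142, 0.0, 3.082]
force: [0.4, -0.1, -1.0]
grip_width: 0.0237
finger_force: 40.6
```

{"api": "jog_arm", "payload": {
  "motion": [
    [0, 0, 0, 0, 0.32],
    [0, 0, 0, 0, 0.36],
    [0, 0, 0, 0, 0.42],
    [0, 0, 0, 0, 0.5],
    [0, 0, 0, 0, 0.5],
    [0, 0, 0, 0, 0.5],
    [0, 0, 0, 0, 0.5],
    [0, 0, 0, 0, 0.5],
    [0, 0, 0, 0, 0.5],
    [0, 0, 0, 0, 0.5]
  ]
}}

```text
clock: 20.2
position: [0.5407, 0.0276, 0.1677]
tool_rot: [3.142, 0.0, 3.082]
force: [-0.2, 0.5, 0.0]
grip_width: 0.0428
finger_force: 0.0
```

Run:
```python
from h import *
im=[]
for i in range(8):
    d=grab('wrist','w5'); im.append(d['pixels'].astype(int))
s=bot.observe();print(s['position'],s['clock'],s['grip_width'],s['finger_force'])
print([int((abs(im[i]-im[i-1]).sum(2)>60).sum()) for i in range(1,8)])
a=grab('scene','s5')
A=cv2.resize(a['pixels'][130:280,270:400,::-1],None,fx=4,fy=4,interpolation=cv2.INTER_CUBIC)
cv2.imwrite('pics/s5c.png',A)
```

```text
[0.54068254 0.02756465 0.16770252] 20.6 0.042644264628302425 0.0
[10, 11, 9, 1, 0, 1, 2]
```

View pics/s5c.png

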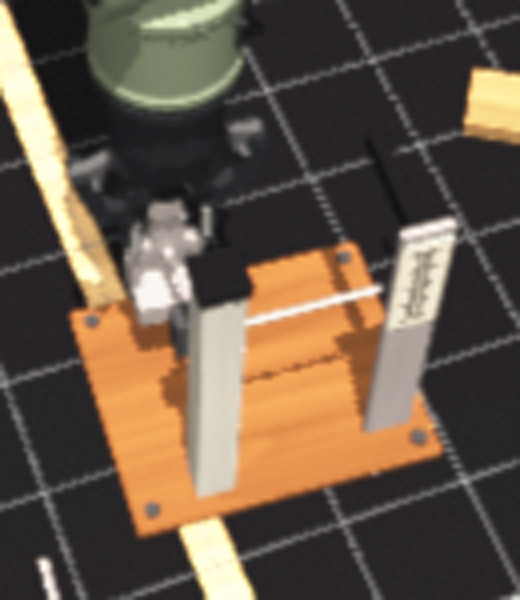

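The weight hangs released. The pointer's strip end has moved from crop (385,238) to (380,289). The black marker tab runs from (370,137) to (400,215). I'll work out the dip and marker height numerically.

Run:
```python
from h import *
from scipy.optimize import brentq
a4,a5=load('s4'),load('s5'); q=(.54065,.02684,-.0602)
def W(x,y,z):
    c,s=np.cos(q[2]),np.sin(q[2]); return np.array([q[0]+c*x-s*y,q[1]+s*x+c*y,z])
rod=[]
for d,g in((a4,(270+248/4,130+270/4,270+385/4,130+238/4)),(a5,(270+244/4,130+322/4,270+380/4,130+289/4))):
    im=d['pixels'].astype(float).sum(2); pts=[]
    for u in range(336,362):
        v0=g[1]+(u-g[0])*(g[3]-g[1])/(g[2]-g[0]); vs=np.arange(int(v0)-3,int(v0)+5)
        c=im[vs,u]; 
        sat=d['pixels'][vs,u].astype(int); w=np.clip(sat.min(1)-120,0,None).astype(float)
        if w.sum()>0: pts.append((u,(w*vs).sum()/w.sum()))
    pts=np.array(pts);l=np.polyfit(pts[:,0],pts[:,1],1);rod.append(l);print(l,len(pts),np.std(pts[:,1]-np.polyval(l,pts[:,0])))
# rod x in stand from s4 at z=.25, then dip
def res(x,z,d,l): 
    r=[]
    for y in(.05,.08,.1): u,v=proj(d,W(x,y,z)); r.append(v-np.polyval(l,u))
    return np.mean(r)
for x in(.08,.09,.1,.112):
    print(x,[round(.25-brentq(lambda z:res(x,z,d,l),.05,.35),4) for d,l in zip((a4,a5),rod)])
print('tab end pred',[proj(a5,W(.021,.14,.25+h)) for h in(.009,-.009)],'strip end',proj(a5,W(.11,.14,.259)))
im=a5['pixels'].astype(int).sum(2)
print(im[160:190:1,356:376])
```

```text
[-2.52276350e-01  2.81155003e+02] 26 0.031816841232920445
[-2.56224602e-01  2.95010137e+02] 26 0.034634194762386196
0.08 [0.0253, 0.0898]
0.09 [0.0089, 0.0723]
0.1 [-0.0075, 0.0547]
0.112 [-0.0273, 0.0337]
tab end pred [array([363.55860586, 162.97946288]), array([362.90608186, 167.05778677])] strip end [375.66276992 189.4414051 ]
[[112 111 111 115 108 111 114 114 109 111 111 115 115 122 167 293 232 128
  115 117]
 [112 111 112 113 111 111 108 115 110 113 111 115 117 111 140 270 226 135
  120 112]
 [116 114 113 116 117 112 105 111 112 117 109 113 114 111 119 149 198 201
  153 116]
 [115 111 115 109 115 105 104 113 113 114 103 104 113 114 116 135 269 312
  219 131]
 [115 112 110 112 115  93  96 107 114 113 108 112 116 114 114 116 141 164
  192 166]
 [112 115 111 112 114  87  71 100 112 114 109 114 114 114 119 120 127 205
  342 308]
 [113 112 114 114 108  84  62  90 109 116 112 110 111 149 194 209 205 309
  426 414]
 [115 117 114 111 111  94  68  63 102 110 120 116 146 212 310 342 290 210
  203 314]
 [114 115 112 112 118 117  78  64  90 106 114 121 173 180 163 157 146 127
  143 269]
 [1
[... 1082 characters left out ...]
 114 114
  108 106]
 [116 120 111 110 112 116 114 113 113 113 114 105  75  61  81 105 109 112
  114 113]
 [112 110 113 114 115 114 112 113 115 116 110 112  94  70  61  90 112 115
  113 108]
 [113 115 115 115 113 111 115 113 113 112 115 114 110  78  57  84 104 115
  112 125]
 [113 114 118 112 115 109 116 117 113 113 112 111 108  91  67  79 121 142
  180 239]
 [117 111 112 111 111 114 113 116 115 111 113 112 113 115 148 217 311 399
  458 536]
 [131 115 109 109 111 113 109 110 114 113 108 112 115 157 376 526 635 706
  723 719]
 [152 120 113 113 113 113 114 113 115 117 107 111 119 249 611 704 714 716
  711 679]
 [242 151 124 116 114 112 110 116 115 103  96 114 120 228 488 608 632 580
  544 535]]
```

The image, force and geometry all give a dip of about 0.062 m. I'll back straight up and go above the marker.

{"api": "jog_arm", "payload": {
  "motion": [
    [0, 0, -0.3, 0, 0.5],
    [0, 0, -0.6, 0, 0.5],
    [0, 0, -0.8, 0, 0.5],
    [0, 0, -1, 0, 0.5],
    [0, 0, -1, 0, 0.5],
    [0, 0, -1, 0, 0.5],
    [0, 0, -1, 0, 0.5],
    [0, 0, -0.8, 0, 0.8],
    [0, 0, 0, 0, 0.8]
  ]
}}

```text
clock: 21.55
position: [0.5416, 0.0274, 0.3664]
tool_rot: [3.14, 0.005, 3.081]
force: [0.1, -0.9, -1.0]
grip_width: 0.0681
finger_force: 0.0
```

{"api": "jog_arm", "payload": {
  "motion": [
    [-0.2, 0.8, 0, 0, 0.8],
    [-0.2, 0.8, 0, 0, 0.8],
    [-0.2, 0.8, 0, 0, 0.8],
    [-0.2, 0.8, 0, 0, 0.8],
    [-0.2, 0.8, 0, 0, 0.8],
    [-0.27, 0.64, 0, 0, 0.8],
    [0, 0, 0, 0, 0.8],
    [0, 0, 0, 0, 0.8],
    [0, 0, 0, 0, 0.8]
  ]
}}

```text
clock: 22.45
position: [0.5869, 0.1633, 0.3627]
tool_rot: [-3.141, -0.0, 3.081]
force: [-1.0, 0.4, 0.3]
grip_width: 0.0681
finger_force: 0.0
```

Run:
```python
from h import *
q=(.54065,.02684,-.0602)
def W(x,y,z):
    c,s=np.cos(q[2]),np.sin(q[2]); return np.array([q[0]+c*x-s*y,q[1]+s*x+c*y,z])
d=grab('wrist','w6');s=d['s'];print(s['position'],s['tool_rot'],s['clock'])
for n,p in dict(free=(.021,.14,.259),root=(.112,.14,.259),L=(.021,.146,.259),R=(.021,.134,.259),striptop=(.112,.14,.276)).items(): print(n,proj(d,W(*p)).round(1))
im=d['pixels'].astype(int).sum(2)
u,v=proj(d,W(.021,.14,.259)).astype(int)
print(u,v);print(im[v-40:v+80:5,u-44:u+44:4])
```

```text
[0.58685502 0.16329486 0.36274416] [-3.14119599e+00 -1.19281590e-04  3.08057031e+00] 22.45
free [317.3 176.3]
root [317.4 286.5]
L [325.6 176.3]
R [309.1 176.3]
striptop [317.4 298.4]
317 176
[[512 509 511 506 503 500 511 505 505 503 507 513 450 324 343 510 508 493
  253 243 254 252]
 [530 531 530 533 528 529 525 525 530 527 531 528 464 329 476 523 525 503
  254 249 254 255]
 [520 523 521 529 526 528 523 522 518 462 334 329 323 329 334 329 329 339
  251 256 258 253]
 [502 491 503 494 501 499 502 497 500 447 303 306 316 309 315 313 314 412
  249 263 256 261]
 [355 445 408 354 350 408 396 344 349 342 344 332 339 342 331 324 413 549
  250 259 260 257]
 [516 518 512 517 517 521 521 521 520 525 317 331 333 332 334 331 469 511
  267 253 257 255]
 [507 506 510 506 507 510 508 505 504 501 323 316 322 314 320 315 512 464
  287 257 255 248]
 [537 533 536 535 532 534 532 537 533 518 278 256 251 291 340 330 530 470
  440 379 339 308]
 [520 526 527 528 532 530 533 532 536 456 147 151 154 131 357 376 544 445
  336 269 260 268]
 [515 513 510 519 514 513 519 522 519 460 249 260 254 210 337 421 527 4
[... 624 characters left out ...]
5 251 254 194 381 501 498 304
  517 249 243 244]
 [270 262 545 313 317 320 323 334 375 381 242 254 238 189 381 324 308 256
  501 247 245 251]
 [242 251 506 249 241 244 246 252 388 379 230 245 245 198 381 337 254 258
  548 247 245 245]
 [259 258 507 249 265 257 253 252 385 376 234 241 240 186 387 373 285 293
  612 377 445 523]
 [751 751 748 753 753 755 742 765 378 392 225 252 249 191 383 376 231 236
  513 238 235 245]
 [242 236 324 231 245 237 245 369 533 403 226 246 233 187 511 521 248 244
  429 233 249 239]
 [241 244 273 291 246 245 250 435 518 531 222 248 238 208 526 538 245 246
  402 221 241 237]
 [235 238 224 336 243 246 241 481 524 506 223 241 239 200 512 537 298 232
  360 228 231 239]]
```

The tab shows at columns ~312–326 with its free end at row ~178, within 1–2 mm of the prediction. I'll shut the fingers and push the tab down from above. The target is tab top ≈ 0.250−0.062+0.009 = 0.197 m, and I'll stop a little short of it first.

{"api": "jog_arm", "payload": {
  "motion": [
    [0, 0.05, 0, 0, 0],
    [0, 0, 0.5, 0, 0],
    [0, 0, 0.8, 0, 0],
    [0, 0, 0.8, 0, 0],
    [0, 0, 0.5, 0, 0],
    [0, 0, 0.2, 0, 0],
    [0, 0, 0, 0, 0],
    [0, 0, 0, 0, 0],
    [0, 0, 0.2, 0, 0],
    [0, 0, 0.2, 0, 0],
    [0, 0, 0.2, 0, 0]
  ]
}}

```text
clock: 23.6
position: [0.5872, 0.1658, 0.2604]
tool_rot: [3.141, 0.0, 3.082]
force: [0.1, 0.5, 1.1]
grip_width: 0.0001
finger_force: 0.7
```

{"api": "jog_arm", "payload": {
  "motion": [
    [0, 0, 0.2, 0, 0],
    [0, 0, 0.2, 0, 0],
    [0, 0, 0.2, 0, 0],
    [0, 0, 0.2, 0, 0],
    [0, 0, 0.2, 0, 0],
    [0, 0, 0.2, 0, 0],
    [0, 0, 0.2, 0, 0],
    [0, 0, 0.2, 0, 0],
    [0, 0, 0.2, 0, 0],
    [0, 0, 0, 0, 0],
    [0, 0, 0, 0, 0]
  ]
}}

```text
clock: 24.7
position: [0.587, 0.1656, 0.2066]
tool_rot: [-3.141, -0.0, 3.081]
force: [0.2, -0.3, 0.4]
grip_width: -0.0002
finger_force: 0.0
```

Run:
```python
from h import *
F=[]
for i in range(8): bot.grab_frame('wrist');F.append(bot.observe()['force'])
s=bot.observe();print(s['position'],s['clock'],s['grip_width'],np.mean(F,0))
```

```text
[0.5871631  0.1657483  0.20681267] 25.1 -0.0003276039840885654 [0.04506306 0.05610584 0.06851937]
```

{"api": "jog_arm", "payload": {
  "motion": [
    [0, 0, 0.1, 0, 0],
    [0, 0, 0.1, 0, 0],
    [0, 0, 0.06, 0, 0],
    [0, 0, 0, 0, 0],
    [0, 0, 0, 0, 0]
  ]
}}

```text
clock: 25.6
position: [0.587, 0.1657, 0.1987]
tool_rot: [-3.141, -0.0, 3.082]
force: [0.9, 0.7, -0.2]
grip_width: -0.0
finger_force: 0.0
```

{"api": "jog_arm", "payload": {
  "motion": [
    [0, 0, -0.6, 0, 0],
    [0, 0, -1, 0, 0],
    [0, 0, -1, 0, 0],
    [0, 0, -1, 0, 0],
    [0, 0, -1, 0, 0],
    [0, 0, -0.8, 0, 0],
    [0, 0, 0, 0, 0],
    [0, 0, 0, 0, 0]
  ]
}}

```text
clock: 26.4
position: [0.587, 0.1658, 0.3609]
tool_rot: [3.141, 0.0, 3.082]
force: [-0.4, -0.5, -1.1]
grip_width: 0.0
finger_force: 0.0
```

Run:
```python
from h import *
q=(.54065,.02684,-.0602)
def W(x,y,z):
    c,s=np.cos(q[2]),np.sin(q[2]); return np.array([q[0]+c*x-s*y,q[1]+s*x+c*y,z])
d=grab('wrist','w7');a=grab('scene','s7');s=d['s'];print(s['position'],s['tool_rot'],s['clock'])
for e in('w6','w7'):
    D=load(e);im=D['pixels'].astype(int).sum(2)
    for z in(.259,.197): print(e,z,[proj(D,W(*p)).round(1).tolist() for p in((.021,.14,z),(.021,.14,z-.018),(.105,.134,z),(.105,.146,z))])
    print(im[145:215:2,319])
    for v in(200,240,270): print(v,im[v,296:340:2])
u,v=proj(a,W(.021,.14,.197)).astype(int);print(u,v,proj(a,W(.1,.14,.197)))
im=a['pixels'].astype(int).sum(2)
print(im[v-12:v+24,u-10:u+22:2])
```

```text
[0.58704881 0.16578019 0.36094861] [3.14132354e+00 2.39440061e-04 3.08166278e+00] 26.4
w6 0.259 [[317.3, 176.3], [317.3, 171.1], [309.9, 278.8], [324.9, 278.8]]
w6 0.197 [[317.3, 160.9], [317.3, 157.5], [311.2, 246.5], [323.6, 246.5]]
[326 317 313 321 323 337 337 341 330 337 323 318 332 251  88 128 200 254
 256 260 263 253 258 256 257 255 256 251 260 266 261 258 251 254 249]
200 [497 497 497 501 499 438 386 322 210 265 259 255 256 252 230 213 377 481
 501 501 504 501]
240 [236 241 255 484 538 541 519 440 212 248 243 247 244 248 211 335 528 538
 534 472 256 236]
270 [112 106 105 108 102 112 112 107 192 233 237 232 231 214 205 130  96 113
 109 115 112  96]
w7 0.259 [[313.8, 176.7], [314.0, 171.5], [306.6, 279.9], [321.6, 279.9]]
w7 0.197 [[314.5, 161.2], [314.6, 157.7], [308.4, 247.1], [320.8, 247.1]]
[328 318 321 306 319 334 255  91 179 253 253 249 254 247 249 245 244 252
 247 250 240 236 248 246 253 253 257 243 246 245 243 248 248 248 250]
200 [496 496 499 494 448 383 381 215 257 254 259 244 215 303 386 379 448 503
 499 496 500 468]
240 [127 136 120 130 105 115 125 133 128 125 127 11
[... 1887 characters left out ...]
 225 605 571 530 578 619 700]
 [ 81 101 235 279 143 112  90  80 112 228 482 568 595 701 728 676]
 [178 269 390 482 237 111  96  59 106 241 531 695 706 672 678 676]
 [386 486 464 487 343 115 113  58 108 274 628 675 661 548 576 654]
 [498 485 369 419 394 124 110  74 105 310 659 578 481 427 653 672]
 [505 426 328 388 467 155 118  89  96 360 672 600 503 455 682 663]
 [499 480 337 408 483 217 178 162  96 401 681 671 495 502 665 608]
 [490 464 412 458 477 305 291 276  99 452 684 652 462 452 600 549]
 [464 301 418 472 477 363 234 138 106 483 682 538 490 533 681 493]
 [375 259 412 475 476 393 141 113 127 538 679 523 496 616 687 442]
 [384 258 388 479 485 471 160 112 164 586 683 535 496 590 679 365]]
```

Run:
```python
from h import *
from scipy.optimize import brentq
q=(.54065,.02684,-.0602)
def W(x,y,z):
    c,s=np.cos(q[2]),np.sin(q[2]); return np.array([q[0]+c*x-s*y,q[1]+s*x+c*y,z])
a=grab('scene','s8')
def line(d,l0):
    P=[]
    for u in range(336,362):
        v0=np.polyval(l0,u);vs=np.arange(int(v0)-3,int(v0)+5)
        w=np.clip(d['pixels'][vs,u].astype(int).min(1)-120,0,None).astype(float)
        if w.sum()>0:P.append((u,(w*vs).sum()/w.sum()))
    P=np.array(P);return np.polyfit(P[:,0],P[:,1],1)
def h(d,l,x): return brentq(lambda z:np.mean([(lambda p:p[1]-np.polyval(l,p[0]))(proj(d,W(x,y,z))) for y in(.05,.08,.1)]),.05,.35)
for n in('s0','s4','s5','s7','s8'):
    d=load(n);l=line(d,(-.2523,281.155) if n in('s0','s4') else (-.2562,295.01));print(n,l,h(d,l,.0955))
# wrist: rod seen in w6/w7?  height from rod row profile at u right of strip
for n in('w6','w7'):
    d=load(n);s=d['pixels'].astype(int).sum(2)
    for y in(.06,.08,.1): 
        u,v=proj(d,W(.0955,y,.188));u,v=int(u),int(v);print(n,y,u,round(proj(d,W(.0955,y,.188))[1],1),round(proj(d,W(.0955,y,.198))[1],1),v-8,s[v-8:v+9,u] if 0<=u<640 else '')
```

```text
s0 [-2.52625747e-01  2.81277714e+02] 0.2501463654035398
s4 [-2.52276350e-01  2.81155003e+02] 0.2501480616212479
s5 [-2.56224602e-01  2.95010137e+02] 0.18737082201856853
s7 [-2.56253695e-01  2.95022547e+02] 0.18735884745841286
s8 [-2.56289643e-01  2.95033578e+02] 0.18736674763782535
w6 0.06 236 233.9 237.9 225 [232 237 230 235 233 229 263 413 637 730 746 725 512 445 524 342 220]
w6 0.08 256 233.9 237.9 225 [234 240 240 240 238 231 271 410 631 731 743 739 701 523 308 212 233]
w6 0.1 276 233.9 237.8 225 [246 244 240 241 239 236 255 402 617 731 749 753 629 326 220 246 242]
w7 0.06 233 234.4 238.4 226 [239 234 234 235 232 231 337 536 704 745 750 705 515 521 347 219 222]
w7 0.08 253 234.4 238.4 226 [237 234 240 237 229 241 336 522 699 746 749 741 637 346 212 225 234]
w7 0.1 274 234.4 238.4 226 [239 242 236 245 238 236 304 492 697 749 758 731 414 227 233 242 236]
```

The pointer is steady at z≈0.1874, so the tab top should be 0.1964. I'll push down the last 2 mm.

{"api": "jog_arm", "payload": {
  "motion": [
    [0, 0, 0.7, 0, 0],
    [0, 0, 1, 0, 0],
    [0, 0, 1, 0, 0],
    [0, 0, 1, 0, 0],
    [0, 0, 1, 0, 0],
    [0, 0, 0.5, 0, 0],
    [0, 0, 0.15, 0, 0],
    [0, 0, 0.08, 0, 0],
    [0, 0, 0.05, 0, 0],
    [0, 0, 0, 0, 0],
    [0, 0, 0, 0, 0]
  ]
}}

```text
clock: 27.65
position: [0.5874, 0.1659, 0.1971]
tool_rot: [3.141, 0.001, 3.082]
force: [-0.1, 0.3, -0.3]
grip_width: -0.0001
finger_force: 0.0
```

{"api": "jog_arm", "payload": {
  "motion": [
    [0, 0, -0.3, 0, 0],
    [0, 0, -0.8, 0, 0],
    [0, 0, -1, 0, 0],
    [0, 0, -1, 0, 0],
    [0, 0, -1, 0, 0],
    [0, 0, -1, 0, 0],
    [0, 0, -0.5, 0, 0],
    [0, 0, 0, 0, 0],
    [0, 0, 0, 0, 0]
  ]
}}

```text
clock: 28.55
position: [0.587, 0.1657, 0.3648]
tool_rot: [3.141, 0.0, 3.082]
force: [0.4, -1.0, -0.1]
grip_width: -0.0003
finger_force: 0.0
```

Run:
```python
from h import *
from scipy.optimize import brentq
q=(.54065,.02684,-.0602)
def W(x,y,z):
    c,s=np.cos(q[2]),np.sin(q[2]); return np.array([q[0]+c*x-s*y,q[1]+s*x+c*y,z])
d=grab('wrist','w9');print(d['s']['position'],d['s']['clock'])
# free-end top edge row (front face dark -> top face grey), in w6, w7, w9 -> z for free end x=.021
for n in('w6','w7','w9'):
    D=load(n);p=proj(D,W(.021,.14,.2));u=int(p[0]);c=D['pixels'].astype(int).sum(2)[145:195,u-2:u+4].mean(1)
    k=int(c.argmin()); j=k+int(np.argmax(c[k:]>175)); e=145+j-1+(175-c[j-1])/(c[j]-c[j-1])
    i=k-int(np.argmax(c[k::-1]>210)); b=145+i+(c[i]-210)/(c[i]-c[i+1])
    f=lambda v,o:brentq(lambda z:proj(D,W(.021,.14,z-o))[1]-v,.1,.3)
    print(n,round(e,2),round(b,2),'tabtop',f(e,0),f(b,.018))
a=grab('scene','s9');b=load('s8')
D=abs(a['pixels'][160:230,320:390].astype(int)-b['pixels'][160:230,320:390]).sum(2);print((D>60).sum())
```

```text
[0.58703107 0.16569801 0.36477119] 28.55
w6 176.48 171.43 tabtop 0.2596158908172441 0.2601325970508946
w7 160.76 157.4 tabtop 0.1949841048880572 0.19531529932156708
w9 159.79 156.42 tabtop 0.19402916844089158 0.19372806339299586
4
```

The weight still hangs steady. The marker centre is at 0.185–0.188 against the pointer at 0.187, so I'm handing in.

```bash
python3 -c "
from workcell import bot
print(bot.job_done())"
```

```text
the job is handed in; nothing more can be done
None
```

The job is handed in: the square-based weight hangs still on the hook with a dip of about 62–63 mm (about 0.5 kg), and the marker is level with the pointer to within about 3 mm by my measurements. The hand-in returned no verdict.

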